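# Square a steel channel up under a lever press and hold it down

### The job

The steel channel lies askew on the bed of the lever press. Tap it gently from the left and from the right, without gripping or lifting it, until it lies square and centred along the line engraved down the bed. Then press the lever down until the foot of the ram sits on the channel's floor between its two flanges, and let go, leaving the other things on the bench alone.

Things in the scene. Friction and masses are not known exactly. Their poses are not given: they have to be found in the camera images.
- press: Grey bench lever press, fixed on the bench, 200 mm wide, open in front and at both sides. Origin: on the bench (z = 0), straight under the ram's axis; x runs from its open front (robot side) back to the column, y to the left, z up.
- bed_mark (a point): Crossing of the engraved lines on the bed's top face, under the ram's axis; axes as the press. The bed is a flat dark steel plate 30 mm above the bench, press x = -120 to +105 mm, 200 mm wide. A fine pale line along press x runs down its middle (y = 0); a cross line lies at x = 0, short scale ticks at the front edge. The column stands at x = 108 to 164 mm, 70 mm wide, 245 mm high.
- head_under (a point): Middle of the underside of the press's overhanging head, 173 mm above the bench. The head is 112 mm long (press x = -56 to +56 mm), 104 mm wide, up to z = 235 mm; a 62 mm wide arm of that height joins it to the column. It roofs the channel's sides: a tool pointing straight down beside the channel hits the head; one leaning outward by 25 to 45 degrees passes.
- channel: The work: loose piece of plain bright steel U-channel, open side up, about 0.6 kg. 160 mm long (its x), 90 mm wide outside (its y; 82 inside), 30 mm high, walls 4 mm. Origin: centre of its underside. It starts with its far end left and its near end right of the line. Pushed by a finger on a flange near one end, it turns about a point 60 to 120 mm beyond its middle.
- near_end (a point): Middle of the channel's underside at its end towards the robot (x = -80 mm of the channel).
- far_end (a point): Middle of the channel's underside at its end towards the column (x = +80 mm of the channel).
- ram (a joint): Travel of the ram downward, m: 0 raised (as it starts), about 0.040 when its foot rests on the channel's 4 mm floor. Driven by the lever alone.
- foot (a point): Centre of the lower face of the ram's foot, a flat steel plate 90 mm long (press x), 70 mm wide (press y) and 12 mm thick; 74 mm above the bench when raised, that is 14 mm above the flanges.
- lever (a joint): Hand lever on top of the press, rad: 0 raised (as it starts), about 0.30 when the foot is on the channel's floor. It turns about a cross pin at press x = 135 mm, z = 262 mm, points to the robot and slopes up 0.28 rad when raised. It goes down with a push of 5 to 10 N on its grip and stays where it is left.
- lever_grip (a point): Point on top of the lever's black round grip (28 mm thick, 70 mm long, along the lever), in the middle of its length, where to press down; about 210 mm from the pivot. Its frame's x points along the lever towards the pivot.
- caliper: Bystander: sliding caliper, 74 x 220 x 14 mm, lying left of the press. Origin: centre of its underside.
- pliers: Bystander: combination pliers with red dipped grips, 60 x 190 x 13 mm, lying right of the press. Origin: centre of its underside.
- tape_measure: Bystander: tape measure, 38 x 80 x 62 mm, standing left of the press. Origin: centre of its underside.

How it is judged:
By the outcome, as a careful person would: the job done as asked, in the order asked, and still so for the second after the job is handed in, with the robot touching nothing.
It also fails if it takes over 67 s, if anything falls off the work surface, if the arm or the gripper's body presses on something with over 40 N, if the wrist force passes 120 N, or if a joint passes its speed limit or range.

### The arm

A 6-joint arm with a two-finger parallel gripper is mounted at the origin on a cart in front of the work surface, level with it; the furniture and walls round the work are solid. World frame = base frame: x ahead of the robot, y to its left, z up, the work surface at z = 0. Lengths are in m, angles in rad, forces in N, time in s.
With the tool pointing down it reaches from about 0.4 to 0.925 m from the base axis. Payload 12.5 kg.
Tool frame: the origin (TCP) lies between the finger pads, 19 mm behind the fingertips; this is the grasp point; z points along the fingers, y is the line along which they close (so a half turn about z gives the same grasp; the last joint's range is limited). The gripper opens to 95 mm and grips with 3 to 60 N. Pads are 20 mm wide; open, the fingers measure 119 mm over their backs; the gripper's body (75 mm by 180 mm) begins 59 mm behind the grasp point.
Start: joints at [-1.302, 0.491, 1.559, -0, 1.092, -0.106], TCP at [0.229, -0.582, 0.233] pointing down, gripper open.
Joint ranges: [-3.1, 3.1], [-0.84, 2.19], [0.05, 2.79], [-1.13, 4.28], [0.06, 2.93], [-2.69, 2.69]. Speed limits (rad/s): [2.22, 2.22, 2.79, 3.14, 3.14, 3.14].

### API

Orientations are given as a unit quaternion [x, y, z, w].
In Python, from rig import robot gives the robot as it stands. The module is installed in compiled form; this text tells all that it offers.
- The arm moves only by the tool drive_tool, never from a script. Its argument "series" is a list of rows, each a list of 4 numbers: the shift along the world's x, y, z in cm, then the turn about the world's z in degrees. A call has 1 to 10 rows; each row shifts and turns the commanded pose from where the row before left it; what a row does not reach is not made up. A row lasts 1/12 s, in which the tool goes at most 41.7 mm and 7.16 degrees, less where a joint would pass 70% of its speed; a pose out of reach is approached as far as the arm can. A call with a gripper value outside its range is refused whole. "gripper" is the opening, from 0 (shut) to 1 (fully open), set as the call begins (left out, the last holds). The fingers move at their own pace and stop on an object; "squeeze" is the grip in N (left out, the last holds). Time passes only in rows, so rows that do not move let the fingers close. It gives the time, the measured TCP pose, the force, the opening and the grip force at its end, in the units of the state.
- robot.get_obs(): the state, without advancing time (a new reading comes with each control period).
- robot.camera(name): name is "scene" or "side" or "wrist"; returns the picture (420x560x3 uint8, blue, green, red); there is no depth.
- robot.get_calibration(name): a dict with "camera_matrix" (3x3 intrinsics, pixels), "eye" and "orientation" of the camera in the world; the wrist camera has in their place "mount" (4x4, takes a point from camera to tool coordinates, whose origin is the TCP and whose axes are the flange's). Camera axes: x right, y up, looking along -z (the intrinsics and any distortion apply to the point x, -y, -z); pixel columns grow to the right and rows downward; lengths in m; the calibration is good to about 2 mm. A picture is of the moment at which its call begins: read the wrist's pose just before it. get_calibration takes no time and is no camera call.
- robot.sign_off(): hands the job in; it is judged then, once.
The state is a dict: "time": time; "joint_positions": joint angles; "dq": joint speeds; "tau": joint torques, N m; "eef_pos": TCP position; "orientation": TCP orientation; "ft_force": force on the tool from outside, world axes, zero at the start; "torque": the same for the moment, N m; "grip_width": opening from 0.0 (shut) to 1.0 (fully open); "grasp_force": force on a finger pad.
Only numpy, scipy, OpenCV 4.12 (cv2) and the standard library are available. Lean on these libraries where they do the work, as an engineer would, in place of code of your own. Each camera call takes 0.05 s, during which the arm holds its last target. There are 200 camera calls.

## Working session

There is one attempt and no reset: what is moved stays moved. The work goes in short steps, Python scripts to look and compute and a tool call to move; the robot and the scene stay as the last step left them, time stands still between calls to the robot, and variables do not carry over. Pictures are saved under pics/ and viewed, at most 10 in all, crops included, and the job is handed in when it is done.

Besides the shell and the picture viewer there is one more tool, called after "Request:" by a JSON object that holds its "name" and its "arguments". drive_tool: Moves the arm, as the interface text tells. Its arguments: {"type":"object","properties":{"series":{"type":"array","items":{"type":"array","items":{"type":"number"}}},"gripper":{"type":"number"},"squeeze":{"type":"number"}},"required":["series"]}

```bash
mkdir -p pics; python3 - <<'E'
from rig import robot
import cv2, numpy as np
o=robot.get_obs(); print(o['time'],o['eef_pos'],o['orientation'],o['grip_width'])
for n in ('scene','side'):
    cv2.imwrite(f'pics/{n}0.png',robot.camera(n)); print(n,robot.get_calibration(n))
print(robot.get_calibration('wrist'))
E
```

```text
0.0 [ 0.22877591 -0.58137792  0.23285242] [ 9.82491339e-01  1.86307381e-01 -4.17906944e-05 -5.71023950e-04] 1.002005934417729
scene {'camera_matrix': array([[499.87636925,   0.        , 281.86673207],
       [  0.        , 499.87636925, 208.5914027 ],
       [  0.        ,   0.        ,   1.        ]]), 'eye': array([-0.54210054,  0.5637548 ,  1.0673349 ]), 'orientation': array([-0.23891875,  0.38548026,  0.74504808, -0.48910752])}
side {'camera_matrix': array([[437.41694719,   0.        , 277.71915982],
       [  0.        , 437.41694719, 207.5931801 ],
       [  0.        ,   0.        ,   1.        ]]), 'eye': array([ 0.32425138, -1.17592307,  0.74583451]), 'orientation': array([ 0.54222948, -0.04813342, -0.08056498,  0.83497284])}
{'camera_matrix': array([[363.07574741,   0.        , 273.92270004],
       [  0.        , 363.07574741, 211.29884397],
       [  0.        ,   0.        ,   1.        ]]), 'mount': array([[ 1.61104461e-04,  9.58932378e-01,  2.83634746e-01,
         8.00454361e-02],
       [ 9.99999877e-01, -2.13607745e-05, -4.95781653e-04,
        -4.84948820e-04],
       [-4.69362421e-04,  2.83634791e-01, -9.58932263e-01,
        -1.50952430e-01],
       [ 0.00000000e+00,  0.00000000e+00,  0.00000000e+00,
         1.00000000e+00]])}
```

View pics/scene0.png

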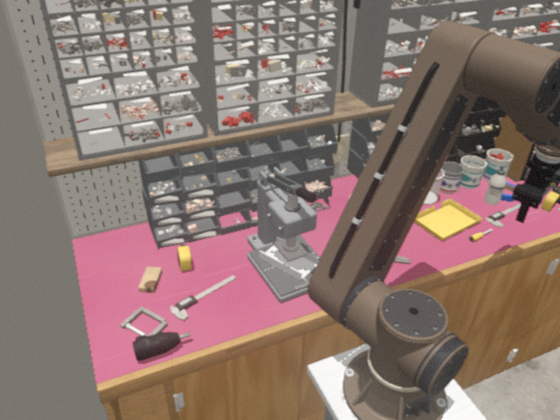

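View pics/side0.png

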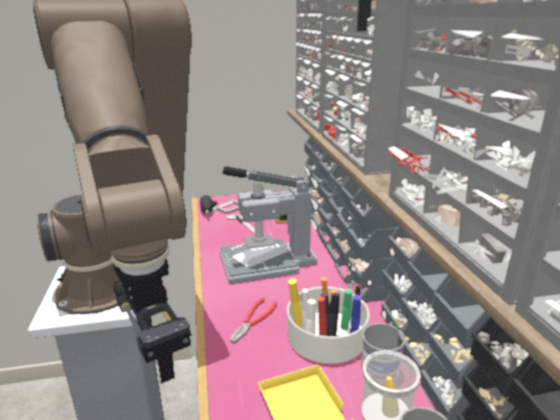

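The scene view shows the press around (285,250), with the lever over it and the channel on its bed. The bed's front corner is near (293,295). The side view shows the press around (268,240), with its bed spanning (220..315, 240..278). I'll get enlarged crops with coordinates.

```bash
cat > h.py <<'E'
import cv2, numpy as np
from scipy.spatial.transform import Rotation as R
from rig import robot
def cam(n,obs=None):
    c=robot.get_calibration(n)
    if n!='wrist': return c['camera_matrix'],np.array(c['eye']),R.from_quat(c['orientation']).as_matrix()
    T=np.eye(4);T[:3,:3]=R.from_quat(obs['orientation']).as_matrix();T[:3,3]=obs['eef_pos'];T=T@c['mount']
    return c['camera_matrix'],T[:3,3],T[:3,:3]
def ray(C,u,v,z):
    K,e,M=C; d=M@np.array([(u-K[0,2])/K[0,0],-(v-K[1,2])/K[1,1],-1]); return e+d*(z-e[2])/d[2]
def proj(C,p):
    K,e,M=C; q=M.T@(np.asarray(p)-e); return K[0,0]*q[0]/-q[2]+K[0,2], K[1,2]-K[1,1]*q[1]/-q[2]
def crop(img,x,y,w,h,s,out):
    c=cv2.resize(img[y:y+h,x:x+w],None,fx=s,fy=s,interpolation=cv2.INTER_CUBIC)
    for k in range((x+9)//10*10,x+w,10):
        cv2.line(c,((k-x)*s,0),((k-x)*s,8),(0,255,0),1); cv2.putText(c,str(k),((k-x)*s,18),0,.35,(0,255,0),1)
    for k in range((y+9)//10*10,y+h,10):
        cv2.line(c,(0,(k-y)*s),(8,(k-y)*s),(0,255,0),1); cv2.putText(c,str(k),(10,(k-y)*s+4),0,.35,(0,255,0),1)
    cv2.imwrite(out,c)
E
python3 - <<'E'
from h import *
a=cv2.imread('pics/scene0.png');b=cv2.imread('pics/side0.png')
crop(a,240,165,100,140,4,'pics/t1.png');crop(b,210,160,120,140,4,'pics/t2.png')
x=cv2.imread('pics/t1.png')[:, :399];y=cv2.imread('pics/t2.png')[:, :400]
cv2.imwrite('pics/c1.png',np.hstack([x,y]))
C=cam('scene');S=cam('side')
for uv in [(248,252),(293,296),(325,278)]: print(uv,ray(C,*uv,.03))
for uv in [(220,248),(228,277),(298,270)]: print(uv,ray(S,*uv,.03))
E
```

```text
(248, 252) [0.57874255 0.15628472 0.03      ]
(293, 296) [0.35204451 0.1061625  0.03      ]
(325, 278) [ 0.38139333 -0.01249076  0.03      ]
(220, 248) [0.36875675 0.11566561 0.03      ]
(228, 277) [ 0.38009638 -0.06521427  0.03      ]
(298, 270) [ 0.59244392 -0.0686173   0.03      ]
```

View pics/c1.png

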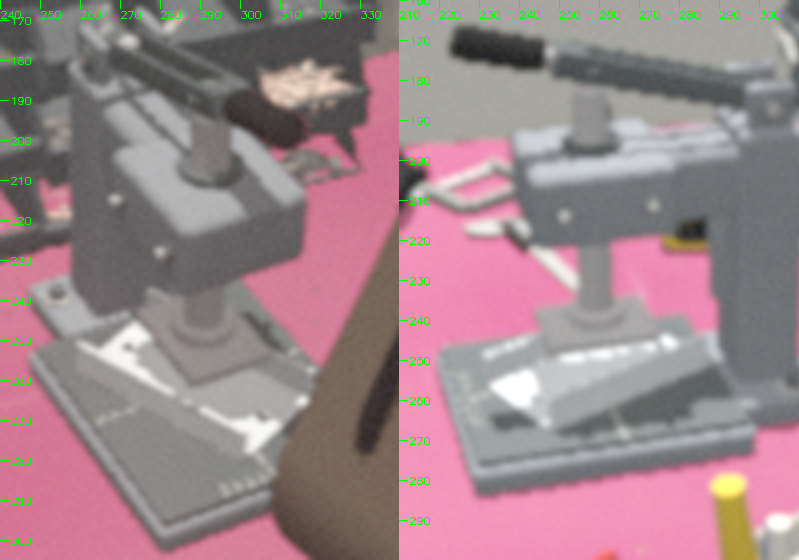

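Request:
{"name": "drive_tool", "arguments": {"series": [[0.5,1.4,0.8,7],[0.5,1.4,0.8,7],[0.5,1.4,0.8,7],[0.5,1.4,0.8,7],[0.5,1.4,0.8,7],[0.5,1.4,0.8,7],[0.5,1.4,0.8,7],[0.5,1.4,0.8,7],[0.5,1.4,0.5,7],[0.5,1.4,0,7]], "gripper": 0}}

```text
time: 0.93
eef_pos: [0.2791, -0.4411, 0.3033]
orientation: [0.696, 0.718, -0.0, 0.001]
ft_force: [0.5, -0.3, -0.6]
grip_width: 0.357
grasp_force: 0.0
```

Request:
{"name": "drive_tool", "arguments": {"series": [[0.5,1.4,0,7],[0.5,1.4,0,7],[0.5,1.4,0,7],[0.5,1.4,0,7],[0.5,1.4,0,7],[0.5,1.4,0,7],[0.5,1.4,0,7],[0.5,1.4,0,7],[0.5,1.4,0,7],[0.5,1.4,0,7]]}}

```text
time: 1.77
eef_pos: [0.3289, -0.3008, 0.3023]
orientation: [0.158, 0.987, 0.0, -0.0]
ft_force: [0.1, 0.5, -0.2]
grip_width: 0.003
grasp_force: 0.0
```

Request:
{"name": "drive_tool", "arguments": {"series": [[0.5,1.4,0,7],[0.5,1.4,0,7],[0.5,1.4,0,7],[0.5,1.4,0,7],[0.5,1.4,0,7],[0.5,1.4,0,7],[0.5,1.4,0,7],[0,0,0,0],[0,0,0,0]]}}

```text
time: 2.52
eef_pos: [0.3742, -0.1882, 0.3018]
orientation: [-0.255, 0.967, -0.007, -0.009]
ft_force: [-0.8, -0.4, -0.1]
grip_width: 0.006
grasp_force: 0.0
```

```bash
python3 - <<'E'
from h import *
o=robot.get_obs(); print(o['time'],o['eef_pos'],o['orientation'],o['joint_positions'])
im=robot.camera('wrist'); cv2.imwrite('pics/w1.png',im)
C=cam('wrist',o);print(C[1])
c=im.copy()
for k in range(0,560,50): cv2.putText(c,str(k),(k,10),0,.35,(0,255,0),1);cv2.line(c,(k,0),(k,4),(0,255,0),1)
for k in range(0,420,50): cv2.putText(c,str(k),(0,k),0,.35,(0,255,0),1)
cv2.imwrite('pics/w1b.png',cv2.resize(c,None,fx=1.42,fy=1.42,interpolation=cv2.INTER_CUBIC))
E
```

```text
2.5167 [ 0.37416657 -0.18821014  0.30183115] [-0.25459513  0.96698322 -0.00723724 -0.00850841] [-0.61039817  0.11558784  1.92574913 -0.02506397  1.10034041 -2.68472263]
[ 0.30601991 -0.22450518  0.45436115]
```

View pics/w1b.png

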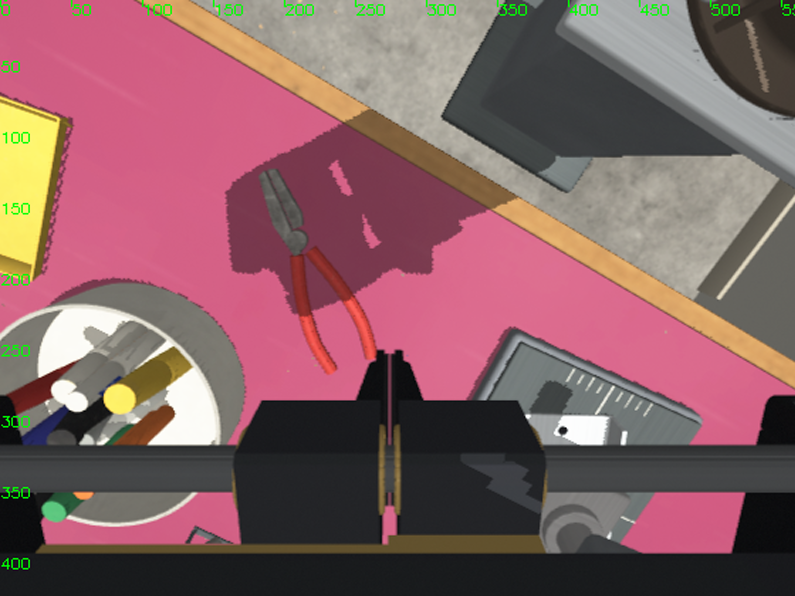

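The wrist view is dominated by the gripper. The press's front-right corner shows at about (365,240) and (490,300), and the channel's near end is at about (400,300). The camera sees on the tool +x side, so I'll put that side over the channel's near end.

Request:
{"name": "drive_tool", "arguments": {"series": [[0,0,0.5,-7],[0,0,0.5,-7],[0,0,0.5,-7],[0,0,0.5,-7],[0,0,0.5,-7],[0,0,0.5,-7],[0,0,0.5,-7],[0,0,0.5,-7],[0,0,0,-7],[0,0.5,0,-7]]}}

```text
time: 3.4
eef_pos: [0.3734, -0.1858, 0.342]
orientation: [0.352, 0.936, -0.001, -0.011]
ft_force: [0.6, 0.3, -0.2]
grip_width: 0.002
grasp_force: 0.0
```

Request:
{"name": "drive_tool", "arguments": {"series": [[0.4,1,0,-7],[0.4,1,0,-7],[0.4,1,0,-7],[0.4,1,0,-7],[0.4,1,0,-7],[0.4,1,0,-7],[0.4,1,0,-7],[0.4,0.6,0,0],[0,0,0,0],[0,0,0,0]]}}

```text
time: 4.23
eef_pos: [0.4057, -0.1089, 0.3419]
orientation: [0.704, 0.71, 0.003, -0.011]
ft_force: [0.8, -0.2, 0.1]
grip_width: 0.004
grasp_force: 0.0
```

```bash
cat >> h.py <<'E'
def look(tag):
    o=robot.get_obs(); print(o['time'],o['eef_pos'].round(4),R.from_quat(o['orientation']).as_matrix()[:,0].round(3),o['joint_positions'].round(3))
    im=robot.camera('wrist'); cv2.imwrite(f'pics/{tag}.png',im); C=cam('wrist',o); np.savez(f'{tag}.npz',K=C[0],e=C[1],M=C[2])
    c=cv2.resize(im,None,fx=1.42,fy=1.42,interpolation=cv2.INTER_CUBIC)
    for k in range(0,560,50): cv2.putText(c,str(k),(int(k*1.42),10),0,.35,(0,255,0),1);cv2.line(c,(int(k*1.42),0),(int(k*1.42),4),(0,255,0),1)
    for k in range(0,420,50): cv2.putText(c,str(k),(5,int(k*1.42)),0,.35,(0,255,0),1);cv2.line(c,(0,int(k*1.42)),(4,int(k*1.42)),(0,255,0),1)
    cv2.imwrite(f'pics/{tag}b.png',c)
def load(tag):
    d=np.load(f'{tag}.npz'); return d['K'],d['e'],d['M']
E
python3 -c "
from h import *
look('w2')"
```

```text
4.2333 [ 0.4057 -0.1089  0.3419] [-0.009  1.     0.02 ] [-0.428  0.085  1.849  0.015  1.225 -0.443]
```

View pics/w2b.png

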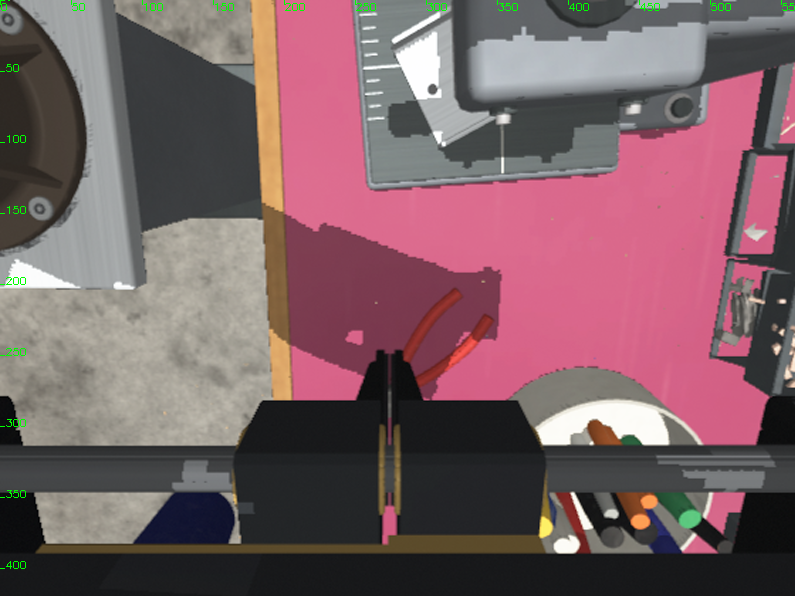

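Wrist view: the bed's front-right corner is near (261,131), and the long centre tick is at row 48. The right end of the cross line is at column 354. The channel's near end runs from about (278,32) to (310,100). Zooming in.

```bash
python3 - <<'E'
from h import *
crop(cv2.imread('pics/w2.png'),248,0,114,140,4,'pics/c2.png')
im=cv2.imread('pics/c2.png');cv2.imwrite('pics/c2.png',im)
E
```

```text
(no output)
```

View pics/c2.png

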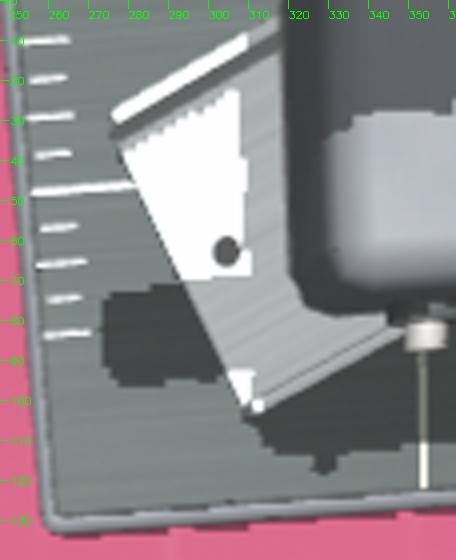

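```bash
python3 - <<'E'
from h import *
C=load('w2'); print('eye',C[1])
f=lambda u,v,z: ray(C,u,v,z)[:2]
P={'LO':(275.5,27,.06),'LI':(278.5,30.5,.06),'LIb':(278,37.5,.034),'RO':(312.5,101.5,.06),'RIb':(307.5,93,.034),
'RObase':(309.5,103,.03),
'Lfar':(309,8.5,.06),'cl1':(256,48,.03),'cl2':(281.7,46.3,.03),'cr1':(353.7,87.5,.03),'cr2':(353.7,122,.03),'fr':(261,129,.03),'rr':(434.5,117,.03),'RtopA':(312.5,101.5,.06),'RtopB':(347,83,.06)}
Q={k:f(*v) for k,v in P.items()}
for k in Q: print(k,Q[k].round(4))
d=Q['RO']-Q['LO'];print('width',np.linalg.norm(d),'yaw from end',np.degrees(np.arctan2(d[0],-d[1])))
for a,b in(('cl1','cl2'),('fr','rr'),('RtopA','RtopB'),('LO','Lfar')):
    d=Q[b]-Q[a];print(a,b,np.degrees(np.arctan2(d[1],d[0])),np.linalg.norm(d))
d=Q['cr1']-Q['cr2'];print('cross',np.degrees(np.arctan2(-d[0],d[1])))
E
```

```text
eye [ 0.40621748 -0.03137019  0.49436655]
LO [0.4027 0.0575]
LI [0.406 0.054]
LIb [0.4055 0.0517]
RO [ 0.4459 -0.0198]
RIb [ 0.4419 -0.0094]
RObase [ 0.445  -0.0208]
Lfar [0.4385 0.0758]
cl1 [0.3797 0.0408]
cl2 [0.41   0.0429]
cr1 [ 0.4978 -0.0023]
cr2 [ 0.5006 -0.0429]
fr [ 0.3856 -0.0525]
rr [ 0.5996 -0.0359]
RtopA [ 0.4459 -0.0198]
RtopB [0.484  0.0005]
width 0.08851915180708193 yaw from end 29.199838924660558
cl1 cl2 3.956035330990417 0.030393710749539494
fr rr 4.440942609959614 0.21460213594949834
RtopA RtopB 28.08552594988951 0.043239812246419006
LO Lfar 27.160495833519516 0.04024616162008218
cross 3.878437565390994
```

Findings: the press is yawed about +4.2°, with the mark near (0.494, 0.049). The channel is yawed about +24° relative to it, with its centre about 8 mm left of the line. A vertical tool can't get past the head, so the tool has to lean. The drive keeps any orientation that an out-of-reach row leaves behind (1.3° so far). I'll test in free space on the right, at the limit of reach, whether that gives a usable lean.

Request:
{"name": "drive_tool", "arguments": {"series": [[-1.2,-3.9,0.3,2],[-1.2,-3.9,0.3,2],[-1.2,-3.9,0.3,2],[-1.2,-3.9,0.3,2],[-1.2,-3.9,0.3,2],[-1.2,-3.9,0.3,2],[-1.2,-3.9,0.3,2],[-1.2,-3.9,0.3,2],[-1.2,-3.9,0.3,2],[-1.2,-3.9,0.3,2]]}}

```text
time: 5.12
eef_pos: [0.2838, -0.5007, 0.372]
orientation: [0.57, 0.822, 0.002, -0.011]
ft_force: [0.5, 0.4, 0.1]
grip_width: 0.004
grasp_force: 0.0
```

Request:
{"name": "drive_tool", "arguments": {"series": [[-2.4,-3.3,0.3,0],[-2.4,-3.3,0.3,0],[-2.4,-3.3,0.3,0],[-2.4,-3.3,0.3,0],[-2.4,-3.3,0.3,0],[-2.4,-3.3,0.3,0],[-2.4,-3.3,0.3,0],[-2.4,-3.3,0.3,0],[-2.4,-3.3,0.3,0],[-2.4,-3.3,0.3,0]]}}

```text
time: 5.95
eef_pos: [0.0433, -0.829, 0.402]
orientation: [0.571, 0.821, 0.002, -0.011]
ft_force: [1.5, -0.9, 1.3]
grip_width: 0.004
grasp_force: 0.0
```

Request:
{"name": "drive_tool", "arguments": {"series": [[0,-4,0,0],[0,-4,0,0],[0,-4,0,0],[0,-4,0,0],[0,-4,0,0],[0,-4,0,0]]}}

```text
time: 6.45
eef_pos: [0.0389, -0.9268, 0.3508]
orientation: [0.57, 0.821, -0.028, 0.011]
ft_force: [0.1, 0.1, -0.0]
grip_width: 0.006
grasp_force: 0.0
```

```bash
cat >> h.py <<'E'
def st():
    o=robot.get_obs(); M=R.from_quat(o['orientation']).as_matrix()
    print(round(o['time'],2),'pos',o['eef_pos'].round(4),'x',M[:,0].round(3),'z',M[:,2].round(3),'tilt',np.degrees(np.arccos(-M[2,2])).round(2),'q',o['joint_positions'].round(3),'F',o['ft_force'].round(1))
E
python3 -c "
from h import *
st()"
```

```text
6.45 pos [ 0.0389 -0.9268  0.3508] x [-0.35   0.935 -0.05 ] z [-0.013 -0.059 -0.998] tilt 3.45 q [-1.597  1.088  0.048 -0.012  1.947 -1.959] F [ 0.1  0.1 -0. ]
```

Request:
{"name": "drive_tool", "arguments": {"series": [[0,-3.9,1.2,0],[0,-3.9,1.2,0],[0,-3.9,1.2,0],[0,-3.9,1.2,0],[0,-3.9,1.2,0],[0,-3.9,1.2,0],[0,-3.9,1.2,0],[0,-3.9,1.2,0],[0,-3.9,1.2,0],[0,-3.9,1.2,0]]}}

```text
time: 7.28
eef_pos: [0.0265, -0.9977, 0.3361]
orientation: [0.563, 0.813, -0.124, 0.082]
ft_force: [-0.6, -0.4, 1.3]
grip_width: 0.004
grasp_force: 0.0
```

```bash
python3 -c "
from h import *
st()"
```

```text
7.28 pos [ 0.0265 -0.9977  0.3361] x [-0.352  0.895 -0.273] z [-0.005 -0.294 -0.956] tilt 17.09 q [-1.612  1.115  0.048  0.007  1.68  -1.969] F [-0.6 -0.4  1.3]
```

The lean builds at about 1.4° per row, in the wanted direction. Continuing to about 37°.

Request:
{"name": "drive_tool", "arguments": {"series": [[0,-3.9,1.2,0],[0,-3.9,1.2,0],[0,-3.9,1.2,0],[0,-3.9,1.2,0],[0,-3.9,1.2,0],[0,-3.9,1.2,0],[0,-3.9,1.2,0],[0,-3.9,1.2,0],[0,-3.9,1.2,0],[0,-3.9,1.2,0]]}}

```text
time: 8.12
eef_pos: [0.0182, -1.066, 0.3297]
orientation: [0.548, 0.793, -0.219, 0.152]
ft_force: [-0.3, -0.3, 0.4]
grip_width: 0.003
grasp_force: 0.0
```

Request:
{"name": "drive_tool", "arguments": {"series": [[0,-3.9,1.2,0],[0,-3.9,1.2,0],[0,-3.9,1.2,0],[0,-3.9,1.2,0],[0,-3.9,1.2,0]]}}

```text
time: 8.53
eef_pos: [0.0151, -1.0968, 0.33]
orientation: [0.538, 0.778, -0.265, 0.185]
ft_force: [0.3, 0.5, 0.1]
grip_width: 0.005
grasp_force: 0.0
```

```bash
python3 -c "
from h import *
st()"
```

```text
8.53 pos [ 0.0151 -1.0968  0.33  ] x [-0.352  0.74  -0.573] z [ 0.002 -0.612 -0.791] tilt 37.72 q [-1.625  1.167  0.049  0.037  1.269 -1.985] F [0.3 0.5 0.1]
```

```bash
python3 - <<'E'
from h import *
C=cam('scene')
for n,u,v,z in [('tape top',185,250,.062),('tape base',185,270,0),('caliper head',183,305,.01),('caliper tip',236,278,0),('chan far-left top',260,251,.06),('chan nearleft',302,278,.06)]: print(n,ray(C,u,v,z).round(3))
# predicted far-left corner
m=np.array([.494,.049]);a=np.radians(28.2);Rm=np.array([[np.cos(a),-np.sin(a)],[np.sin(a),np.cos(a)]])
c=np.array([.4948,.0567])
for p in [(80,45),(-80,45),(80,-45)]: w=c+Rm@np.array(p)/1000; print(p,w.round(3),np.round(proj(C,[*w,.06]),1),np.round(proj(cam('side'),[*w,.06]),1))
E
```

```text
tape top [0.627 0.343 0.062]
tape base [0.607 0.354 0.   ]
caliper head [0.459 0.399 0.01 ]
caliper tip [0.513 0.221 0.   ]
chan far-left top [0.537 0.133 0.06 ]
chan nearleft [0.38  0.065 0.06 ]
(80, 45) [0.544 0.134] [258.6 249.7] [270.7 232.7]
(-80, 45) [0.403 0.059] [300.7 272.4] [231.4 247.3]
(80, -45) [0.587 0.055] [276.7 235.3] [287.7 242.4]
```

Request:
{"name": "drive_tool", "arguments": {"series": [[1.5,3.5,1.2,0],[1.5,3.5,1.2,0],[1.5,3.5,1.2,0],[1.5,3.5,1.2,0],[1.5,3.5,1.2,0],[1.5,3.5,1.2,0],[1.5,3.5,1.2,0],[1.5,3.5,1.2,0],[1.5,3.5,1.2,0],[1.5,3.5,1.2,0]]}}

```text
time: 9.37
eef_pos: [0.1497, -0.7895, 0.4402]
orientation: [0.539, 0.778, -0.265, 0.185]
ft_force: [1.2, -0.9, 0.1]
grip_width: -0.002
grasp_force: 0.0
```

Request:
{"name": "drive_tool", "arguments": {"series": [[2,3.5,0.4,0],[2,3.5,0.4,0],[2,3.5,0.4,0],[2,3.5,0.4,0],[2,3.5,0.4,0],[2,3.5,0.4,0],[2,3.5,0.4,0],[2,3.5,0.4,0],[2,3.5,0.4,0],[2,3.5,0.4,0]]}}

```text
time: 10.2
eef_pos: [0.3501, -0.44, 0.4803]
orientation: [0.539, 0.778, -0.265, 0.185]
ft_force: [0.6, 0.1, 1.1]
grip_width: 0.008
grasp_force: 0.0
```

```bash
python3 -c "
from h import *
st()"
```

```text
10.2 pos [ 0.3501 -0.44    0.4803] x [-0.351  0.74  -0.574] z [ 0.002 -0.612 -0.791] tilt 37.75 q [-0.831  0.078  1.636 -0.521  0.975 -0.993] F [0.6 0.1 1.1]
```

Request:
{"name": "drive_tool", "arguments": {"series": [[1.3,3.9,0,0],[1.3,3.9,0,0],[1.3,3.9,0,0],[1.2,3.9,0,0],[1.2,3.9,0,0],[1.2,3.9,0,0],[1.2,3.9,0,0],[1.2,3.9,0,0]]}}

```text
time: 10.87
eef_pos: [0.4492, -0.1279, 0.4802]
orientation: [0.539, 0.778, -0.265, 0.185]
ft_force: [1.8, -0.7, -0.3]
grip_width: 0.001
grasp_force: 0.0
```

```bash
python3 -c "
from h import *
st()"
```

```text
10.87 pos [ 0.4492 -0.1279  0.4802] x [-0.351  0.74  -0.574] z [ 0.002 -0.612 -0.791] tilt 37.74 q [-0.087  0.075  1.639 -0.667  1.402 -0.339] F [ 1.8 -0.7 -0.3]
```

Request:
{"name": "drive_tool", "arguments": {"series": [[1.2,3.9,0,0],[1.2,3.9,0,0],[1.2,3.9,0,0],[1.2,3.9,0,0],[1.2,3.9,0,0],[1.2,3.9,0,0],[1.2,3.9,0,0],[1.2,3.9,0,0],[0,0,0,0]]}}

```text
time: 11.62
eef_pos: [0.5472, 0.1873, 0.4775]
orientation: [0.537, 0.779, -0.266, 0.184]
ft_force: [0.3, 0.2, -0.4]
grip_width: 0.007
grasp_force: 0.0
```

```bash
python3 -c "
from h import *
st()"
```

```text
11.62 pos [0.5472 0.1873 0.4775] x [-0.356  0.739 -0.572] z [ 0.002 -0.612 -0.791] tilt 37.73 q [ 0.457  0.407  1.2   -0.602  1.812  0.028] F [ 0.3  0.2 -0.4]
```

Request:
{"name": "drive_tool", "arguments": {"series": [[-0.1,0,-4,0],[-0.1,0,-4,0],[-0.1,0,-4,0],[-0.1,0,-4,0],[-0.1,0,-4,0],[-0.1,0,-4,0],[-0.1,0,-4,0],[-0.1,0,-4,0],[0,0,-4,0],[0,0,-3,0]]}}

```text
time: 12.45
eef_pos: [0.5369, 0.1815, 0.087]
orientation: [0.538, 0.778, -0.266, 0.184]
ft_force: [-0.0, 0.7, -0.2]
grip_width: 0.007
grasp_force: 0.0
```

Request:
{"name": "drive_tool", "arguments": {"series": [[0,0,0,0],[0,0,-2,0],[0,0,0,0]]}}

```text
time: 12.7
eef_pos: [0.5373, 0.1819, 0.069]
orientation: [0.539, 0.778, -0.266, 0.184]
ft_force: [-0.2, -0.4, -0.8]
grip_width: 0.004
grasp_force: 0.0
```

```bash
python3 -c "
from h import *
st();look('w3')
cv2.imwrite('pics/scene3.png',robot.camera('scene'));cv2.imwrite('pics/side3.png',robot.camera('side'))
a=cv2.imread('pics/scene3.png');b=cv2.imread('pics/side3.png')
crop(a,220,170,110,130,3,'pics/t1.png');crop(b,210,165,120,130,3,'pics/t2.png')
w=cv2.imread('pics/w3.png')
x=np.hstack([cv2.imread('pics/t1.png'),cv2.imread('pics/t2.png')]); 
cv2.imwrite('pics/c3.png',x); print(x.shape)"
```

```text
12.7 pos [0.5373 0.1819 0.069 ] x [-0.352  0.74  -0.573] z [ 0.001 -0.612 -0.791] tilt 37.77 q [ 0.456  0.771  1.7   -0.664  1.102  0.536] F [-0.2 -0.4 -0.8]
12.7 [0.5373 0.1819 0.069 ] [-0.352  0.74  -0.573] [ 0.456  0.771  1.7   -0.664  1.102  0.536]
(390, 690, 3)
```

View pics/c3.png

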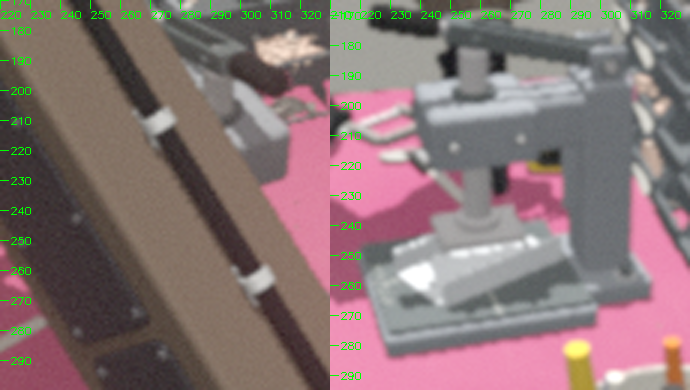

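Request:
{"name": "drive_tool", "arguments": {"series": [[0,-0.6,-0.4,0],[0,-0.6,-0.4,0],[0,-0.6,0,0],[0,-0.5,0,0],[0,-0.4,0,0],[0,-0.4,0,0],[0,-0.4,0,0],[0,-0.4,0,0],[0,-0.4,0,0],[0,-0.4,0,0]]}}

```text
time: 13.68
eef_pos: [0.5377, 0.1357, 0.0621]
orientation: [0.539, 0.778, -0.264, 0.186]
ft_force: [2.0, 4.9, 1.5]
grip_width: 0.001
grasp_force: 2.3
```

```bash
python3 -c "
from h import *
st()
a=cv2.imread('pics/side3.png').astype(int);b=robot.camera('side');cv2.imwrite('pics/side4.png',b)
d=abs(a-b).max(2)[225:285,220:310]>40; ys,xs=d.nonzero(); print(d.sum(), xs.min()+220,xs.max()+220,ys.min()+225,ys.max()+225)"
```

```text
13.68 pos [0.5377 0.1357 0.0621] x [-0.35   0.741 -0.574] z [ 0.004 -0.611 -0.791] tilt 37.69 q [ 0.388  0.759  1.765 -0.722  1.032  0.542] F [2.  4.9 1.5]
464 220 289 225 268
```

Contact is made at about 5 N and the channel is moving. I'll continue the push, then back off.

Request:
{"name": "drive_tool", "arguments": {"series": [[0,-0.4,0,0],[0,-0.4,0,0],[0,-0.4,0,0],[0,-0.4,0,0],[0,-0.3,0,0],[0,0,0,0],[0,2,0,0],[0,3,0,0],[0,3,1,0],[0,1,2,0]]}}

```text
time: 14.57
eef_pos: [0.5361, 0.2089, 0.0903]
orientation: [0.538, 0.778, -0.266, 0.184]
ft_force: [-1.0, 0.4, 0.1]
grip_width: 0.002
grasp_force: 0.0
```

```bash
python3 -c "
from h import *
st()"
```

```text
14.57 pos [0.5361 0.2089 0.0903] x [-0.353  0.739 -0.574] z [-0.    -0.613 -0.79 ] tilt 37.81 q [ 0.495  0.754  1.655 -0.627  1.168  0.515] F [-1.   0.4  0.1]
```

Request:
{"name": "drive_tool", "arguments": {"series": [[0,0,3.9,0],[0,0,3.9,0],[0,0,3.9,0],[0,0,3.9,0],[0,0,3.9,0],[0,0,3.9,0],[0,0,3.9,0],[0,0,3.9,0],[0,0,3.9,-5],[0,0,3.9,-7]]}}

```text
time: 15.4
eef_pos: [0.5356, 0.2067, 0.4844]
orientation: [0.618, 0.716, -0.283, 0.156]
ft_force: [1.7, -0.2, 0.6]
grip_width: 0.0
grasp_force: 0.0
```

Request:
{"name": "drive_tool", "arguments": {"series": [[-0.4,-1.2,0,-7],[-0.4,-1.2,0,-7],[-0.4,-1.2,0,-7],[-0.4,-1.2,0,-7],[-0.4,-1.2,0,-7],[-0.4,-1.2,0,-7],[-0.4,-1.2,0,-7],[-0.4,-1.2,0,-7],[-0.4,-1.2,0,-7],[-0.4,-1.2,0,-7]]}}

```text
time: 16.23
eef_pos: [0.497, 0.0861, 0.4815]
orientation: [0.917, 0.23, -0.323, -0.035]
ft_force: [0.5, 0.8, 0.4]
grip_width: 0.005
grasp_force: 0.0
```

```bash
python3 -c "
from h import *
st()"
```

```text
16.23 pos [0.497  0.0861 0.4815] x [ 0.685  0.445 -0.576] z [-0.609 -0.084 -0.789] tilt 37.91 q [ 0.063  0.433  1.151 -0.057  2.218  1.124] F [0.5 0.8 0.4]
```

Request:
{"name": "drive_tool", "arguments": {"series": [[-0.4,-1.5,0,-7],[-0.4,-1.5,0,-7],[-0.4,-1.5,0,-7],[-0.4,-1.5,0,-7],[-0.4,-1.5,0,-7],[-0.4,-1.5,0,-7],[-0.4,-1.5,0,-7],[-0.4,-1.5,0,-7],[-0.4,-1.5,0,-7],[-0.4,-1.5,0,-7]]}}

```text
time: 17.07
eef_pos: [0.4568, -0.0641, 0.4816]
orientation: [0.883, -0.338, -0.245, -0.213]
ft_force: [-0.5, -0.9, 0.2]
grip_width: 0.005
grasp_force: 0.0
```

Request:
{"name": "drive_tool", "arguments": {"series": [[-0.4,-2.5,0,-7],[-0.4,-2.5,0,-7],[-0.4,-2.5,0,-7],[-0.4,-2.5,0,-7],[0,0,0,0],[0,0,0,0]]}}

```text
time: 17.57
eef_pos: [0.4405, -0.1642, 0.4817]
orientation: [0.777, -0.54, -0.186, -0.265]
ft_force: [0.5, 0.8, -0.1]
grip_width: -0.0
grasp_force: 0.0
```

```bash
python3 -c "
from h import *
st();look('w5')"
```

```text
17.57 pos [ 0.4405 -0.1642  0.4817] x [ 0.347 -0.74  -0.575] z [-0.003  0.613 -0.79 ] tilt 37.8 q [-0.748  0.234  1.441  0.495  1.911  2.099] F [ 0.5  0.8 -0.1]
17.5667 [ 0.4405 -0.1642  0.4817] [ 0.347 -0.74  -0.575] [-0.748  0.234  1.441  0.495  1.911  2.099]
```

Request:
{"name": "drive_tool", "arguments": {"series": [[0,0.7,-4,0],[0,0.7,-4,0],[0,0.7,-4,0],[0,0.7,-4,0],[0,0.7,-4,0],[0,0.7,-4,0],[0,0.7,-4,0],[0,0.7,-4,0],[0,0.7,-4,0],[0,0.7,-3,0]]}}

```text
time: 18.45
eef_pos: [0.4407, -0.0912, 0.0895]
orientation: [0.778, -0.538, -0.187, -0.264]
ft_force: [1.7, -0.0, -0.2]
grip_width: 0.007
grasp_force: 0.0
```

Request:
{"name": "drive_tool", "arguments": {"series": [[0,0.7,-2,0],[0,0.3,-1,0],[0,0,0,0]]}}

```text
time: 18.7
eef_pos: [0.4409, -0.0815, 0.0606]
orientation: [0.778, -0.538, -0.188, -0.265]
ft_force: [-0.2, 0.2, -0.4]
grip_width: 0.003
grasp_force: 0.0
```

```bash
python3 -c "
from h import *
st()"
```

```text
18.7 pos [ 0.4409 -0.0815  0.0606] x [ 0.35  -0.738 -0.577] z [-0.007  0.614 -0.789] tilt 37.86 q [-0.623  0.68   2.04   0.647  0.962  1.635] F [-0.2  0.2 -0.4]
```

Request:
{"name": "drive_tool", "arguments": {"series": [[0,0.6,0,0],[0,0.6,0,0],[0,0.6,0,0],[0,0.5,0,0],[0,0.4,0,0],[0,0.4,0,0],[0,0.4,0,0],[0,0.4,0,0],[0,0.4,0,0]]}}

```text
time: 19.45
eef_pos: [0.4415, -0.0401, 0.062]
orientation: [0.778, -0.539, -0.185, -0.265]
ft_force: [-2.6, -5.0, 1.6]
grip_width: 0.006
grasp_force: 2.0
```

Request:
{"name": "drive_tool", "arguments": {"series": [[0,0.4,0,0],[0,0.4,0,0],[0,0.4,0,0],[0,0.4,0,0],[0,0,0,0]]}}

```text
time: 19.87
eef_pos: [0.4412, -0.0235, 0.062]
orientation: [0.778, -0.539, -0.186, -0.265]
ft_force: [0.4, -1.4, 1.7]
grip_width: 0.007
grasp_force: 0.7
```

Request:
{"name": "drive_tool", "arguments": {"series": [[0,-2,0,0],[0,-3,0,0],[0,-2,3.5,0],[0,-2,3.5,0],[0,-2,3.5,0],[0,-2,3.5,0],[0,-2,3.5,0],[0,-2,3.5,0],[0,0,0,0]]}}

```text
time: 20.62
eef_pos: [0.4427, -0.1975, 0.2771]
orientation: [0.779, -0.54, -0.181, -0.264]
ft_force: [-0.2, 0.2, 0.3]
grip_width: 0.003
grasp_force: 0.0
```

```bash
python3 -c "
from h import *
st();look('w6')
C=load('w6')
for p in [(.494,.049,.03),(.37,.04,.03),(.5,-.05,.03),(.41,.04,.06),(.57,.06,.03)]: print(p,np.round(proj(C,p)))"
```

```text
20.62 pos [ 0.4427 -0.1975  0.2771] x [ 0.352 -0.744 -0.567] z [ 0.004  0.607 -0.795] tilt 37.38 q [-0.789  0.414  1.72   0.446  1.509  1.851] F [-0.2  0.2  0.3]
20.6167 [ 0.4427 -0.1975  0.2771] [ 0.352 -0.744 -0.567] [-0.789  0.414  1.72   0.446  1.509  1.851]
(0.494, 0.049, 0.03) [228. 183.]
(0.37, 0.04, 0.03) [313. 209.]
(0.5, -0.05, 0.03) [239. 130.]
(0.41, 0.04, 0.06) [282. 216.]
(0.57, 0.06, 0.03) [176. 169.]
```

```bash
python3 -c "
from h import *
crop(cv2.imread('pics/w6.png'),140,90,200,150,4,'pics/c6.png')"
```

```text
(no output)
```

View pics/c6.png

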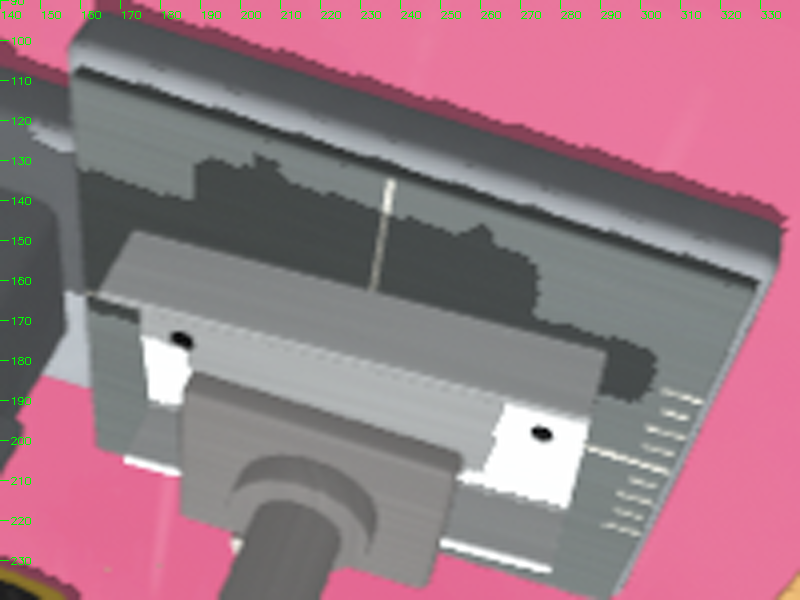

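The view shows the channel nearly square. The right flange base runs (174,148) to (291,178), with its top from (163,164) to (287.5,194). The centre tick runs (286,202) to (307,207.5) and the cross line (237.5,135) to (233,162.5).

```bash
cat > m.py <<'E'
from h import *
def run(tag,P):
    C=load(tag)
    Q={k:ray(C,*v)[:2] for k,v in P.items()}
    ang=lambda a,b: np.degrees(np.arctan2(*(Q[b]-Q[a])[::-1]))
    print('line',ang('c1','c2')%180,'bed edge',ang('e1','e2')%180,'cross',ang('x1','x2')-90)
    print('chan: base',ang('bn','bf'),'top',ang('tn','tf'),'left top',ang('ln','lf'))
    print('len base',np.linalg.norm(Q['bf']-Q['bn']),'top',np.linalg.norm(Q['tf']-Q['tn']),'width near',np.linalg.norm(Q['ln']-Q['tn']),'far',np.linalg.norm(Q['lf']-Q['tf']))
    a=np.radians(4.2);u=np.array([np.cos(a),np.sin(a)]);n=np.array([-u[1],u[0]])
    c=(Q['c1']+Q['c2'])/2; x=(Q['x1']+Q['x2'])/2
    m=c+u*((x-c)@u); print('mark',m.round(4))
    for k in Q: print(k,Q[k].round(4),'press',round(1e3*(Q[k]-m)@u,1),round(1e3*(Q[k]-m)@n,1))
E
python3 - <<'E'
from m import *
run('w6',dict(bf=(173.75,148,.03),bn=(291.25,178,.03),tf=(163,164.25,.06),tn=(287.5,194,.06),ln=(277.5,233,.06),lf=(171.2,205.5,.06),c1=(286.2,202,.03),c2=(307,207.3,.03),x1=(237.5,135,.03),x2=(233.3,162,.03),e1=(159.5,107.5,.03),e2=(329.5,161,.03)))
E
```

```text
line 9.202000029885511 bed edge 4.586520681834656 cross 5.044318673650579
chan: base 8.983638772838132 top 10.464805706351742 left top 9.112726427536222
len base 0.1588079752845136 top 0.16179072672031722 width near 0.08966787618119382 far 0.08587072324436623
mark [0.4927 0.0498]
bf [0.575 0.02 ] press 80.0 -35.7
bn [ 0.4182 -0.0048] press -78.3 -49.0
tf [0.5771 0.022 ] press 82.2 -33.9
tn [ 0.418  -0.0074] press -78.7 -51.5
ln [0.4042 0.0812] press -85.9 37.8
lf [0.5616 0.1065] press 72.9 51.5
c1 [0.4089 0.0449] press -83.9 1.3
c2 [0.3791 0.0401] press -113.9 -1.3
x1 [ 0.4998 -0.0422] press 0.4 -92.2
x2 [0.4956 0.0052] press -0.4 -44.7
e1 [ 0.5961 -0.039 ] press 96.6 -96.1
e2 [ 0.3864 -0.0558] press -113.7 -97.5
```

Request:
{"name": "drive_tool", "arguments": {"series": [[0,2,-3.6,0],[0,2,-3.6,0],[0,2,-3.6,0],[0,2,-3.6,0],[0,2,-3.6,0],[-0.1,1.6,-3.5,0],[0,0.5,0,0],[0,1,0,0],[0,1,0,0],[0,0,0,0]]}}

```text
time: 21.5
eef_pos: [0.4406, -0.0521, 0.0585]
orientation: [0.778, -0.539, -0.185, -0.265]
ft_force: [0.0, -0.2, 0.4]
grip_width: -0.001
grasp_force: 0.0
```

```bash
python3 -c "
from h import *
st()"
```

```text
21.5 pos [ 0.4406 -0.0521  0.0585] x [ 0.351 -0.74  -0.573] z [-0.002  0.611 -0.791] tilt 37.69 q [-0.574  0.674  2.077  0.698  0.922  1.627] F [ 0.  -0.2  0.4]
```

Request:
{"name": "drive_tool", "arguments": {"series": [[0,0.6,0.2,0],[0,0.6,0,0],[0,0.6,0,0],[0,0.4,0,0],[0,0.3,0,0],[0,0.3,0,0],[0,0.3,0,0],[0,0.3,0,0],[0,0.1,0,0],[0,0,0,0]]}}

```text
time: 22.33
eef_pos: [0.4403, -0.0181, 0.0589]
orientation: [0.778, -0.539, -0.185, -0.265]
ft_force: [-1.5, -2.7, 0.2]
grip_width: 0.006
grasp_force: 1.2
```

Request:
{"name": "drive_tool", "arguments": {"series": [[0,-2,0,0],[0,-3,0,0],[0,-2,3.5,0],[0,-2,3.5,0],[0,-2,3.5,0],[0,-2,3.5,0],[0,-2,3.5,0],[0,-2,3.5,0],[0,0,0,0],[0,0,0,0]]}}

```text
time: 23.17
eef_pos: [0.4406, -0.189, 0.2699]
orientation: [0.778, -0.54, -0.184, -0.265]
ft_force: [0.1, 0.2, -0.8]
grip_width: 0.007
grasp_force: 0.0
```

```bash
cat > fit.py <<'E'
from h import *
from scipy.optimize import minimize
# channel pose (x,y,yaw) by fitting right-flange edges to image gradients
def edges(p):
    x,y,a=p; c,s=np.cos(a),np.sin(a); t=np.linspace(-78,78,120)/1000
    out=[]
    for yy,z in((-.045,.03),(-.045,.06)):
        out.append(np.c_[x+c*t-s*yy, y+s*t+c*yy, np.full_like(t,z)])
    return out
def fit(tag,p0):
    g=cv2.cvtColor(cv2.imread(f'pics/{tag}.png'),cv2.COLOR_BGR2GRAY).astype(np.float32)
    def f(p,sg):
        G=cv2.GaussianBlur(g,(0,0),sg); s=0
        for E in edges(p):
            uv=np.array([proj(C,q) for q in E]); d=uv[-1]-uv[0]; n=np.array([-d[1],d[0]])/np.linalg.norm(d)
            h=max(1.,sg)
            smp=lambda o: cv2.remap(G,(uv[:,0]+o*n[0]).astype(np.float32)[None],(uv[:,1]+o*n[1]).astype(np.float32)[None],cv2.INTER_LINEAR)[0]
            s-=np.median(np.abs(smp(h)-smp(-h)))*2+np.mean(np.minimum(np.abs(smp(h)-smp(-h)),40))
        return s
    C=load(tag); p=np.array(p0)
    for sg in (2,1,.6):
        r=min((minimize(lambda q:f([p0[0],q[0],q[1]],sg),[p[1]+dy,p[2]+da],method='Nelder-Mead',options=dict(initial_simplex=[[p[1]+dy,p[2]+da],[p[1]+dy+.002,p[2]+da],[p[1]+dy,p[2]+da+.02]])) for dy in(-.003,0,.003) for da in(-.03,0,.03)),key=lambda r:r.fun)
        p=np.array([p0[0],*r.x])
    m=np.array([.493,.0495]);a=np.radians(4.5);n=np.array([-np.sin(a),np.cos(a)])
    print(tag,p.round(4),'yaw rel',np.degrees(p[2]).round(2)-4.5,'y press mm',(1e3*(p[:2]-m)@n).round(2),r.fun)
    return p
E
python3 - <<'E'
from fit import *
fit('w6',(.4912,.0505,np.radians(9.3)))
st();look('w7')
fit('w7',(.4912,.052,np.radians(7)))
E
```

```text
w6 [0.4912 0.0502 0.1447] yaw rel 3.789999999999999 y press mm 0.84 -212.67544555664062
23.17 pos [ 0.4406 -0.189   0.2699] x [ 0.35  -0.742 -0.572] z [-0.     0.61  -0.792] tilt 37.61 q [-0.78   0.415  1.743  0.45   1.49   1.849] F [ 0.1  0.2 -0.8]
23.1667 [ 0.4406 -0.189   0.2699] [ 0.35  -0.742 -0.572] [-0.78   0.415  1.743  0.45   1.49   1.849]
w7 [0.4912 0.0536 0.1098] yaw rel 1.79 y press mm 4.22 -214.0041046142578
```

Request:
{"name": "drive_tool", "arguments": {"series": [[0,0,3.5,5],[0,0,3.5,7],[0,0,3.5,7],[0,0,3.5,7],[0,0,3.5,7],[0,0,3.5,7],[0.5,1.5,0,7],[0.5,1.5,0,7],[0.5,1.5,0,7],[0.5,1.5,0,7]]}}

```text
time: 24.05
eef_pos: [0.461, -0.1271, 0.477]
orientation: [0.946, -0.009, -0.304, -0.116]
ft_force: [0.1, -1.3, -0.2]
grip_width: 0.004
grasp_force: 0.0
```

Request:
{"name": "drive_tool", "arguments": {"series": [[0.6,2,0,7],[0.6,2,0,7],[0.6,2,0,7],[0.6,2,0,7],[0.6,2,0,7],[0.6,2,0,7],[0.6,2,0,7],[0.6,2,0,7],[0.6,2,0,7],[0.6,2,0,7]]}}

```text
time: 24.88
eef_pos: [0.5207, 0.0737, 0.4768]
orientation: [0.779, 0.536, -0.315, 0.078]
ft_force: [0.9, 0.2, 0.0]
grip_width: 0.002
grasp_force: 0.0
```

Request:
{"name": "drive_tool", "arguments": {"series": [[0.6,2.2,0,7],[0.6,2.2,0,7],[0.6,2.2,0,7],[0.6,2.2,0,7],[0.6,2.2,0,7],[0.6,2.2,0,7],[0,0,0,0],[0,0,0,0]]}}

```text
time: 25.55
eef_pos: [0.5558, 0.2053, 0.4771]
orientation: [0.538, 0.778, -0.266, 0.185]
ft_force: [-0.0, 0.0, -0.3]
grip_width: 0.007
grasp_force: 0.0
```

```bash
python3 -c "
from h import *
st()"
```

```text
25.55 pos [0.5558 0.2053 0.4771] x [-0.353  0.739 -0.574] z [ 0.001 -0.613 -0.79 ] tilt 37.78 q [ 0.476  0.438  1.153 -0.601  1.838  0.037] F [-0.   0.  -0.3]
```

Request:
{"name": "drive_tool", "arguments": {"series": [[0.1,-0.4,-4,0],[0.1,-0.4,-4,0],[0.1,-0.4,-4,0],[0,-0.4,-4,0],[0,-0.4,-4,0],[0,-0.4,-4,0],[0,-0.4,-4,0],[0,-0.4,-4,0],[0,-0.4,-4,0],[0,-0.4,-3,0]]}}

```text
time: 26.38
eef_pos: [0.5579, 0.1619, 0.0852]
orientation: [0.54, 0.777, -0.267, 0.184]
ft_force: [0.2, 0.7, -1.1]
grip_width: 0.002
grasp_force: 0.0
```

Request:
{"name": "drive_tool", "arguments": {"series": [[0,-0.4,-1.5,0],[0,-0.4,-1.2,0],[0,-0.4,0,0],[0,0,0,0]]}}

```text
time: 26.72
eef_pos: [0.5593, 0.1505, 0.0619]
orientation: [0.54, 0.777, -0.265, 0.185]
ft_force: [0.3, -0.5, 0.6]
grip_width: 0.003
grasp_force: 0.0
```

```bash
python3 -c "
from h import *
st()"
```

```text
26.72 pos [0.5593 0.1505 0.0619] x [-0.349  0.741 -0.574] z [ 0.001 -0.612 -0.791] tilt 37.76 q [ 0.396  0.784  1.694 -0.699  1.073  0.512] F [ 0.3 -0.5  0.6]
```

Request:
{"name": "drive_tool", "arguments": {"series": [[0,-0.6,0,0],[0,-0.6,0,0],[0,-0.5,0,0],[0,-0.4,0,0],[0,-0.3,0,0],[0,-0.3,0,0],[0,-0.25,0,0],[0,0,0,0]]}}

```text
time: 27.38
eef_pos: [0.5598, 0.1222, 0.0623]
orientation: [0.539, 0.778, -0.264, 0.186]
ft_force: [1.0, 2.7, 1.0]
grip_width: 0.004
grasp_force: 1.2
```

Request:
{"name": "drive_tool", "arguments": {"series": [[0,2,0,0],[0,3,0,0],[-1,2,3.5,0],[-1,2,3.5,0],[-1,2,3.5,0],[-1,2,3.5,0],[-1,2,3.5,0],[-1,1.5,3.5,0],[0,0,0,0],[0,0,0,0]]}}

```text
time: 28.22
eef_pos: [0.499, 0.288, 0.2734]
orientation: [0.539, 0.778, -0.264, 0.186]
ft_force: [-0.4, -0.5, -0.5]
grip_width: 0.008
grasp_force: 0.0
```

```bash
python3 -c "
from h import *
st();look('w8')
C=load('w8')
for p in [(.494,.049,.03),(.37,.04,.03),(.485,.149,.03),(.41,.04,.06),(.57,.06,.03)]: print(p,np.round(proj(C,p)))"
```

```text
28.22 pos [0.499  0.288  0.2734] x [-0.35   0.741 -0.574] z [ 0.005 -0.611 -0.792] tilt 37.63 q [ 0.628  0.562  1.465 -0.521  1.541  0.4  ] F [-0.4 -0.5 -0.5]
28.2167 [0.499  0.288  0.2734] [-0.35   0.741 -0.574] [ 0.628  0.562  1.465 -0.521  1.541  0.4  ]
(0.494, 0.049, 0.03) [259. 192.]
(0.37, 0.04, 0.03) [172. 165.]
(0.485, 0.149, 0.03) [273. 139.]
(0.41, 0.04, 0.06) [193. 191.]
(0.57, 0.06, 0.03) [313. 206.]
```

```bash
python3 -c "
from h import *
crop(cv2.imread('pics/w8.png'),150,105,195,145,4,'pics/c8.png')"
```

```text
(no output)
```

View pics/c8.png

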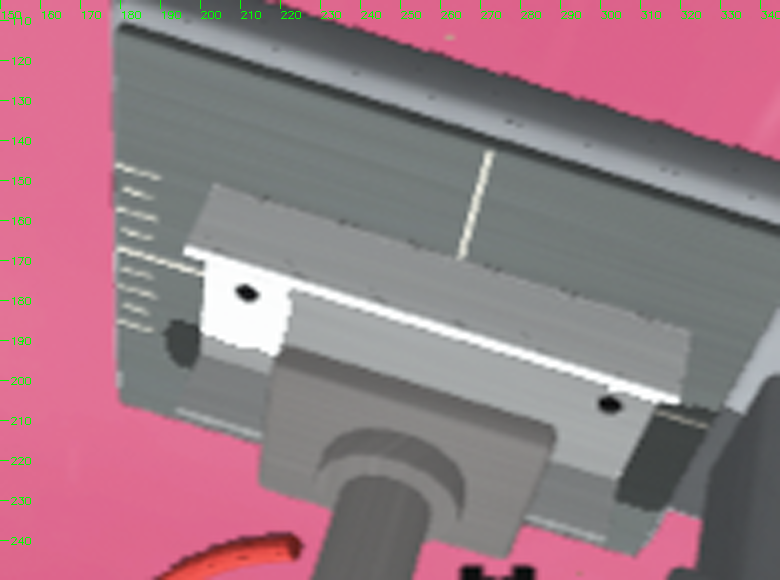

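The view shows the left flange base from (204.5,151) to (322.5,188), with its top from (196.5,167) to (320,205). The engraved line is visible in front at (179.5,167) and behind the channel at (327,211.5).

```bash
python3 - <<'E'
from m import *
run('w8',dict(bn=(204.5,151,.03),bf=(322.5,188,.03),tn=(196.5,167.2,.06),tf=(320,205.2,.06),ln=(194.5,207.7,.06),lf=(301.3,240.2,.06),c1=(179.5,167,.03),c2=(327,211.5,.03),x1=(265.5,169.5,.03),x2=(272.5,143,.03),e1=(179.5,111.25,.03),e2=(345,162.5,.03)))
E
```

```text
line 4.855434486672383 bed edge 4.702481406865481 cross 5.292252748783369
chan: base 4.124866147606119 top 4.402666210159687 left top 4.244594042548703
len base 0.15853114035153254 top 0.15901934488599564 width near 0.08691826628745498 far 0.0873559857909081
mark [0.4933 0.0499]
bn [0.4096 0.0886] press -80.6 44.7
bf [0.5677 0.1   ] press 77.9 44.5
tn [0.4094 0.0892] press -80.8 45.3
tf [0.568  0.1014] press 78.3 45.9
ln [0.4165 0.0025] press -80.1 -41.6
lf [0.5749 0.0143] press 78.7 -41.5
c1 [0.3802 0.0404] press -113.5 -1.2
c2 [0.5919 0.0583] press 99.0 1.2
x1 [0.4904 0.0955] press 0.5 45.7
x2 [0.486  0.1428] press -0.5 93.2
e1 [0.3728 0.1379] press -113.7 96.6
e2 [0.5736 0.1544] press 87.8 98.4
```

The channel is square within about 0.6° and centred within about 0.5 mm, with both flanges parallel to the engraved line. Next is the lever, with the lean turned so that the fingertip edge crosses the grip.

Request:
{"name": "drive_tool", "arguments": {"series": [[0,0,3.5,0],[0,0,3.5,0],[0,0,3.5,0],[0,0,3.5,-7],[0,0,3.5,-7],[0,0,3.5,-7],[-0.6,-2,0,-7],[-0.6,-2,0,-7],[-0.6,-2,0,-7],[-0.6,-2,0,-7]]}}

```text
time: 29.1
eef_pos: [0.4757, 0.206, 0.4799]
orientation: [0.814, 0.481, -0.32, 0.058]
ft_force: [0.9, -0.4, 0.0]
grip_width: 0.004
grasp_force: 0.0
```

Request:
{"name": "drive_tool", "arguments": {"series": [[-0.6,-2.4,0,-7],[-0.6,-2.4,0,-7],[-0.6,-2.4,0,-7],[-0.6,-2.4,0,-7],[-0.6,-2.4,0,-7],[-0.6,-2.4,0,-7],[-0.6,-2.4,-2,0],[0,0,-2,0],[0,0,-2,0],[0,0,0,0]]}}

```text
time: 29.93
eef_pos: [0.4328, 0.0382, 0.4181]
orientation: [0.932, 0.159, -0.321, -0.06]
ft_force: [-0.4, 0.6, -0.6]
grip_width: 0.003
grasp_force: 0.0
```

```bash
python3 -c "
from h import *
st()
b=robot.camera('side');cv2.imwrite('pics/side9.png',b);a=robot.camera('scene');cv2.imwrite('pics/scene9.png',a)
S=cam('side')
for p in [(.4265,.0442,.32),(.4265,.0442,.335)]: print(np.round(proj(S,p),1),np.round(proj(cam('scene'),p),1))
g=cv2.cvtColor(cv2.imread('pics/side0.png'),cv2.COLOR_BGR2GRAY); print(g[160:185,222:250:2])
"
```

```text
29.93 pos [0.4328 0.0382 0.4181] x [ 0.743  0.335 -0.58 ] z [-0.618  0.01  -0.786] tilt 38.17 q [-0.051  0.339  1.455 -0.024  2.013  1.178] F [-0.4  0.6 -0.6]
[235.4 171.4] [306.  193.5]
[235.2 166.6] [306.3 188.8]
[[166 166 166 166 165 166 165 167 166 166 167 167 164 165]
 [167 167 164 166 166 166 166 165 164 166 165 165 165 165]
 [166 166 168 167 167 164 164 165 166 165 167 166 166 167]
 [167 166 165 165 165 166 166 166 166 164 166 165 166 165]
 [166 165 166 166 165 165 166 167 164 165 165 166 165 165]
 [166 157 154 155 162 166 166 166 166 165 165 164 166 165]
 [164 134 118 117 144 154 155 165 167 165 166 165 165 167]
 [159 100  77  82 107 119 127 153 154 156 165 167 166 166]
 [154  82  61  65  72  79  88 114 123 129 154 152 161 167]
 [148  72  54  56  59  64  67  79  80  89 119 119 146 162]
 [132  60  47  53  55  57  62  65  64  70  77  83 122 155]
 [121  50  46  44  51  51  48  56  56  60  64  65 119 163]
 [120  45  42  39  45  41  50  48  49  52  58  59 133 178]
 [130  58  44  41  41  41  40  42  46  45  52  48 129 173]
 [147 109  73  49  49  44  37  43  43  43  46  38 108 144]
 [162 148 122 102 102  77  50  51  41  39  39  43  96 121]
 [167 164 155 148 148 122 102  99  74  53  51  55 106 109]
 [165 167 162 162 165 154 149 148 125 100 102 106 134 110]
 [165 165 166 166 165 166 163 165 155 149 147 149 157 118]
 [166 166 165 164 165 165 166 165 164 164 166 163 165 135]
 [166 166 165 166 165 165 164 164 165 167 165 165 165 156]
 [166 165 166 166 164 166 166 165 168 165 166 165 166 165]
 [167 166 164 166 164 165 165 165 167 168 165 166 165 165]
 [167 165 165 166 165 163 165 166 165 166 165 166 167 166]
 [167 165 165 165 166 166 166 166 168 165 166 165 164 166]]
```

The grip shows at the predicted place in the side view (column 235, top near row 168, so z ≈ 0.33). Going down onto it.

Request:
{"name": "drive_tool", "arguments": {"series": [[0,0.3,-2,0],[0,0,-2,0],[0,0,-1.5,0],[0,0,-0.6,0],[0,0,-0.6,0],[0,0,-0.6,0],[0,0,-0.6,0]]}}

```text
time: 30.62
eef_pos: [0.4332, 0.0422, 0.3442]
orientation: [0.933, 0.161, -0.318, -0.059]
ft_force: [-4.4, -1.4, 8.5]
grip_width: 0.004
grasp_force: 3.6
```

Request:
{"name": "drive_tool", "arguments": {"series": [[-0.1,0,-0.6,0],[-0.1,0,-0.6,0],[-0.1,0,-0.6,0]]}}

```text
time: 30.87
eef_pos: [0.43, 0.042, 0.3263]
orientation: [0.933, 0.16, -0.318, -0.058]
ft_force: [-5.0, -3.4, 8.2]
grip_width: 0.005
grasp_force: 3.7
```

Request:
{"name": "drive_tool", "arguments": {"series": [[-0.1,0,-0.5,0],[-0.1,0,-0.5,0],[-0.1,0,-0.5,0],[-0.1,0,-0.5,0],[0,0,-0.4,0]]}}

```text
time: 31.28
eef_pos: [0.4262, 0.0419, 0.3021]
orientation: [0.933, 0.16, -0.318, -0.058]
ft_force: [-4.0, -3.4, 6.1]
grip_width: 0.003
grasp_force: 3.5
```

Request:
{"name": "drive_tool", "arguments": {"series": [[0,0,-0.3,0],[0,0,-0.2,0],[0,0,-0.2,0]]}}

```text
time: 31.53
eef_pos: [0.426, 0.0419, 0.2952]
orientation: [0.932, 0.16, -0.319, -0.058]
ft_force: [-5.9, -4.4, 6.4]
grip_width: 0.004
grasp_force: 3.4
```

Request:
{"name": "drive_tool", "arguments": {"series": [[0,0,-0.2,0],[0,0,-0.2,0]]}}

```text
time: 31.7
eef_pos: [0.4259, 0.0419, 0.2916]
orientation: [0.932, 0.16, -0.319, -0.058]
ft_force: [-4.7, -3.6, 21.5]
grip_width: 0.005
grasp_force: 11.3
```

Request:
{"name": "drive_tool", "arguments": {"series": [[0,0,-0.2,0],[0,0,0,0]]}}

```text
time: 31.87
eef_pos: [0.4259, 0.0418, 0.291]
orientation: [0.932, 0.16, -0.319, -0.058]
ft_force: [-5.1, -3.9, 24.3]
grip_width: 0.002
grasp_force: 12.6
```

Seated: the force jumped to 24 N at the expected height. Releasing and moving to the left viewing pose.

Request:
{"name": "drive_tool", "arguments": {"series": [[0,0,1,0],[0,0,3,0],[0,0,4,0],[0,0,4,0],[0,0,4,0],[0,0,3,0],[0.6,2.4,0,7],[0.6,2.4,0,7],[0.6,2.4,0,7],[0.6,2.4,0,7]]}}

```text
time: 32.7
eef_pos: [0.4507, 0.1393, 0.479]
orientation: [0.865, 0.384, -0.322, 0.021]
ft_force: [0.7, 0.6, -0.1]
grip_width: 0.007
grasp_force: 0.0
```

Request:
{"name": "drive_tool", "arguments": {"series": [[0.6,2.4,0,7],[0.6,2.4,0,7],[0.6,2.4,0,7],[0.6,2.4,0,7],[0.6,2.4,0,7],[0.6,2,0,7],[0.4,1,-3.5,7],[0,0,-3.5,7],[0,0,-3.5,7],[0,0,0,0]]}}

```text
time: 33.53
eef_pos: [0.4878, 0.2882, 0.3679]
orientation: [0.535, 0.78, -0.268, 0.184]
ft_force: [-1.0, 0.5, -1.0]
grip_width: 0.003
grasp_force: 0.0
```

Request:
{"name": "drive_tool", "arguments": {"series": [[0,0.4,-3.5,0],[0,0.4,-3.5,0],[0,0,-1.8,0],[0,0,0,0],[0,0,0,0]]}}

```text
time: 33.95
eef_pos: [0.4914, 0.2964, 0.2869]
orientation: [0.541, 0.777, -0.265, 0.186]
ft_force: [-0.8, -0.4, -0.1]
grip_width: 0.003
grasp_force: 0.0
```

```bash
python3 -c "
from h import *
st();look('w10')
s=robot.camera('side');cv2.imwrite('pics/side10.png',s)
crop(s,215,175,105,110,3,'pics/t2.png');crop(cv2.imread('pics/w10.png'),150,105,200,165,2,'pics/t1.png')
a=cv2.imread('pics/t1.png');b=cv2.imread('pics/t2.png');
crop(cv2.imread('pics/w10.png'),165,110,165,150,3,'pics/t1.png');a=cv2.imread('pics/t1.png')
h=max(a.shape[0],b.shape[0]);p=lambda i:cv2.copyMakeBorder(i,0,h-i.shape[0],0,0,0)
cv2.imwrite('pics/c10.png',np.hstack([p(a),p(b)])[:,:800]);print(h,a.shape,b.shape)"
```

```text
33.95 pos [0.4914 0.2964 0.2869] x [-0.346  0.742 -0.574] z [ 0.002 -0.612 -0.791] tilt 37.7 q [ 0.644  0.551  1.447 -0.512  1.576  0.402] F [-0.8 -0.4 -0.1]
33.95 [0.4914 0.2964 0.2869] [-0.346  0.742 -0.574] [ 0.644  0.551  1.447 -0.512  1.576  0.402]
450 (450, 495, 3) (330, 315, 3)
```

View pics/c10.png

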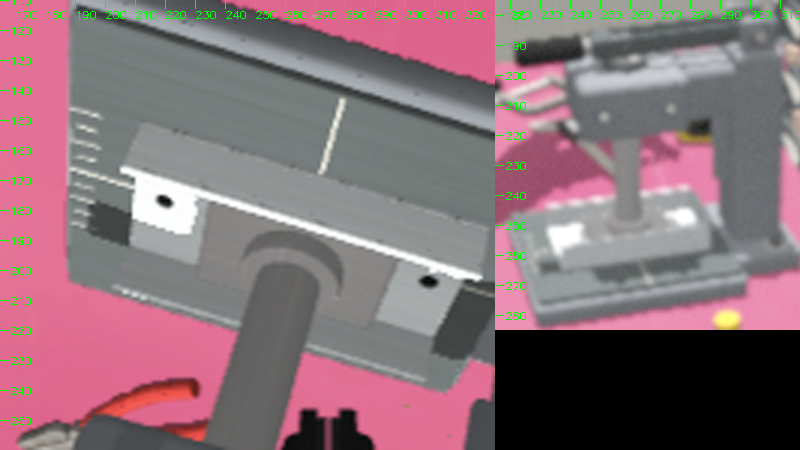

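The foot sits on the floor between the flanges, the lever is down and level, the channel is still square on the line, and the robot is clear.

```bash
python3 -c "
from rig import robot
print(robot.sign_off())"
```

```text
the job is handed in; nothing more can be done
None
```

The channel was measured within about 0.6° and 0.5 mm of the engraved line before pressing and still looked square after. The ram's foot sits on its floor between the flanges, the lever is released, nothing else was touched, and the job was handed in at about 34 s. One caveat: while I built up the tool lean, joint 3 read 0.048 rad, just below its 0.05 rad limit.

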